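Fit the amber filter panel under the beam hood

TASK

Slide the amber filter panel (orange top strip) straight up out of the slotted rack by its top edge, stand it in the open part of the filter track, and slide it along the track under the black hood until it is fully home against the end stop. It is glass, so do not let it fall. Leave the other two panels in the rack and do not push or tip the lens post that stands between the rack and the track.

Things in the scene. Friction and masses are not known exactly. Their poses are not given: they have to be found in the camera images.
- amber_panel: The panel to fit: amber glass in a dark steel frame with an orange strip along its top edge, a flat plate 160 long (its x axis) x 8 thick (its y axis) x 100 high (its z axis), 0.2 kg; the two long ends and the two faces are alike. Origin: centre of its underside. It starts upright in one of the rack's three slots, which one varies.
- green_panel: Same size and axes as the amber panel, green glass with a green top strip; stays in the rack.
- clear_panel: Same size and axes as the amber panel, clear glass with a white top strip; stays in the rack.
- rack: Fixed grey and black rack, 190 (x) x 172 (y) x 62 high; origin: centre of its underside. Three slots 11 wide along its x axis, at y = -64, 0, +64; panels stand on its base, 12 above the table, tops at 112. End cheeks 62 high (beyond |x| = 61) hold the panel ends; between them the panels stand free.
- track: Fixed track along its x axis (-137 to +147), 70 wide; origin on the table under the channel. Channel 12 wide at y = 0, floor at height 12, walls to 52, yellow flared lips to 66 (mouth 34 wide), open on top from x = -135 to +75. Then a black hood (54 wide, 40 inside, roof from 122 to 130 high) covers it up to the end stop at x = +135: the home panel has 60 under it, 100 outside.
- home (a point): Where the amber panel's origin lies when fully home: on the channel's floor (12 above the table), at x = +55 of the track. Axes as the track; +x points along the slide, towards the end stop under the hood.
- lens_post: Loose lens on a post, black ring on a round steel base 48 across, 108 high in all, 0.3 kg, standing between the rack and the track. Origin: centre of its underside.
Things that resemble listed ones, but are neither listed nor needed, are in the scene too. Leave any pink look-alike of the lens_post alone.

How it is judged:
By the outcome, as a careful person would: the job done as asked, in the order asked, and still so for the second after the job is handed in, with the robot touching nothing.
It also fails if it takes over 53 s, if anything falls off the work surface, if the arm or the gripper's body presses on something with over 40 N, if the wrist force passes 120 N, or if a joint passes its speed limit or range.

ROBOT

A 6-joint arm with a two-finger parallel gripper is mounted at the origin on the work surface. World frame = base frame: x ahead of the robot, y to its left, z up, the work surface at z = 0. Lengths are in m, angles in degrees, forces in N, time in s.
With the tool pointing down it reaches from about 0.4 to 0.825 m from the base axis. Payload 7 kg.
Tool frame: the origin (TCP) lies midway between the tips of the shut fingers; the grasp point (between the pads) lies 19 mm behind it (r.grip_depth is the distance from the TCP to the grasp point, in m); z points along the fingers, y is the line along which they close (so a half turn about z gives the same grasp; the last joint's range is limited). The gripper opens to 88 mm and grips with 3 to 60 N. Pads are 19 mm wide; open, the fingers measure 130 mm over their backs; the gripper's body (78 mm by 193 mm) begins 47 mm behind the grasp point.
Start: joints at [93.169, 20.546, 0.682, 0, -70.136, -16.507], TCP at [0.156, 0.657, 0.227] pointing down, gripper open.
Joint ranges: [-176.03, 176.03], [-82.01, 121.73], [-58.28, 71.71], [-173.87, 95.51], [-174.79, -0.11], [-173.66, 173.66]. Speed limits (degrees/s): [136.94, 136.94, 172.46, 180, 180, 180].

INTERFACE

Orientations are given as [roll, pitch, yaw] about the fixed x, y, z axes, in that order (R = Rz(yaw) Ry(pitch) Rx(roll)).
In Python, from plant import r, capture, close_job, search_frame, outline_of gives the robot as it stands.
- The arm moves only by the shell command python3 -m creep 'ROWS' [FORCE]. ROWS is JSON, a list of rows, each a list of 7 numbers: the finger opening in mm, from 0 to 87.6, then the shift along the world's x, y, z in units of 25 mm (1.0 is 25 mm), then the turn, a rotation vector about the world's x, y, z in degrees. In form: [[hand, x, y, z, ax, ay, az], ...]. A call has 1 to 8 rows; each row shifts and turns the commanded pose from where the row before left it; what a row does not reach is not made up. A row lasts 1/12 s, in which the tool goes at most 41.7 mm and 7.16 degrees, less where a joint would pass 70% of its speed; a pose out of reach is approached as far as the arm can. A call is refused whole if a number of a shift passes 1 or a number of a turn 7.16, either way. A call with a gripper value outside its range is refused whole. The fingers move at their own pace and stop on an object; FORCE is the grip in N (left out, the last holds). Time passes only in rows, so rows that do not move let the fingers close. It gives the time, the measured TCP pose, the force, the opening and the grip force at its end, in the units of the state.
- r.get_state(): the state, without advancing time (a new reading comes with each control period).
- capture(name): name is "scene" or "top" or "wrist"; returns a dict with "frame" (400x640x3 uint8, red, green, blue), "K" (3x3 intrinsics, pixels), "origin" and "rotation" of the camera in the world. Camera axes: x right, y down, z forward; pixel columns grow to the right and rows downward; lengths in m; the calibration is good to about 2 mm. A picture is of the moment at which its call begins. There is no depth.
- close_job(): hands the job in; it is judged then, once.
Trained networks look in a picture, given as the dict that the camera call returned (one of the last four; its "shot" number tells which), for a name from the list of things; names that differ only in an ending like _2 or _b are one class to them, and where a whole thing is asked for, a point or a joint stands for the part that bears it (a point fixed in the world has none). Each returns a list of dicts, best first, with "conf" (0 to 1); they miss things now and then, are a little off and sometimes report something else, mostly with a low value. They report only what shows in the picture. A call takes as long as a camera call. They do not tell look-alikes from the thing itself.
- search_frame(picture, target): "bbox" ([left, top, right, bottom] in pixels, round what is visible of it).
- outline_of(picture, target): "region" (400x640 bool, what is visible of it) and "bbox" ([left, top, right, bottom] in pixels, round what is visible of it).
The state is a dict: "time_s": time; "joints": joint angles; "qd": joint speeds; "joint_torque": joint torques, N m; "tcp_pos": TCP position; "eef_rot": TCP orientation; "contact_force": force on the tool from outside, world axes, zero at the start; "moment": the same for the moment, N m; "gripper_width": finger opening in m; "gripper_force": force on a finger pad.
Only numpy, scipy, OpenCV 4.12 (cv2) and the standard library are available. Lean on these libraries where they do the work, as an engineer would, in place of code of your own. Each camera call takes 0.05 s, during which the arm holds its last target. There are 200 camera calls.

## Working session

There is one attempt and no reset: what is moved stays moved. The work goes in short steps, Python scripts to look and compute and a shell command to move; the robot and the scene stay as the last step left them, time stands still between calls to the robot, and variables do not carry over. Pictures are saved under pics/ and viewed, at most 10 in all, crops included, and the job is handed in when it is done.

```bash
mkdir -p pics; ls
python3 - <<'E'
from plant import *
import cv2,pickle
s=r.get_state();print(s['tcp_pos'],s['eef_rot'],s['time_s'],s['gripper_width'])
d={}
for n in("scene","top"):
    c=capture(n);d[n]=c;cv2.imwrite(f"pics/{n}0.png",c["frame"][:,:,::-1])
    print(n,c["K"].tolist(),c["origin"],c["rotation"].tolist())
    for t in("amber_panel","green_panel","clear_panel","rack","track","lens_post"):
        print(t,[(round(o["conf"],2),[round(float(b)) for b in o["bbox"]]) for o in search_frame(c,t)[:3]])
pickle.dump(d,open("d.pkl","wb"))
E
```

```text
pics
[0.15561686 0.65633402 0.2256266 ] [ 1.79907400e+02 -7.31299259e-03 -1.33438394e+01] 0.0 0.08749252961543391
scene [[395.1921404360218, 0.0, 323.87525149573474], [0.0, 395.1921404360218, 201.5465125057114], [0.0, 0.0, 1.0]] [1.260558   0.01458354 0.62410381] [-126.93852111900594, -0.821207867829893, 89.65541021395734]
amber_panel [(0.74, [378, 172, 438, 195])]
green_panel [(0.78, [396, 201, 470, 245])]
clear_panel [(0.89, [384, 184, 455, 217])]
rack [(0.75, [368, 190, 475, 259])]
track [(0.78, [150, 174, 278, 246])]
lens_post [(0.94, [272, 155, 291, 193]), (0.84, [305, 174, 318, 217]), (0.78, [343, 152, 361, 191])]
top [[493.0424801872302, 0.0, 324.3815016106386], [0.0, 493.0424801872302, 205.3291272538257], [0.0, 0.0, 1.0]] [0.26901815 0.03780949 1.07547036] [-168.72117725427904, -0.21477859373565505, -90.03550270383747]
amber_panel [(0.64, [187, 191, 269, 220]), (0.29, [332, 197, 356, 223])]
green_panel [(0.79, [175, 132, 257, 166])]
clear_panel [(0.98, [182, 166, 264, 195])]
rack [(0.7, [174, 132, 275, 234])]
track [(0.93, [377, 156, 516, 200])]
lens_post [(0.94, [369, 237, 389, 261]), (0.86, [281, 246, 301, 267]), (0.79, [331, 194, 358, 226])]
```

View pics/scene0.png

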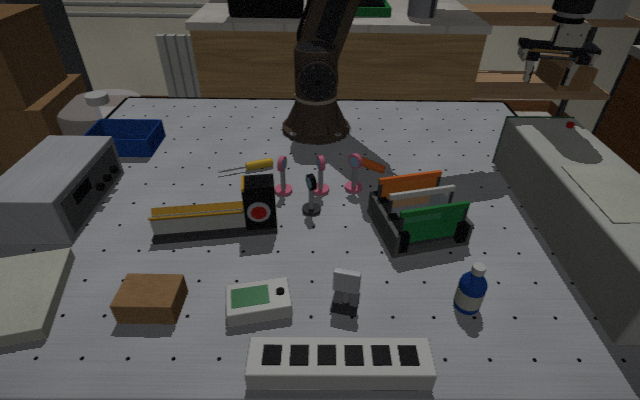

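View pics/top0.png

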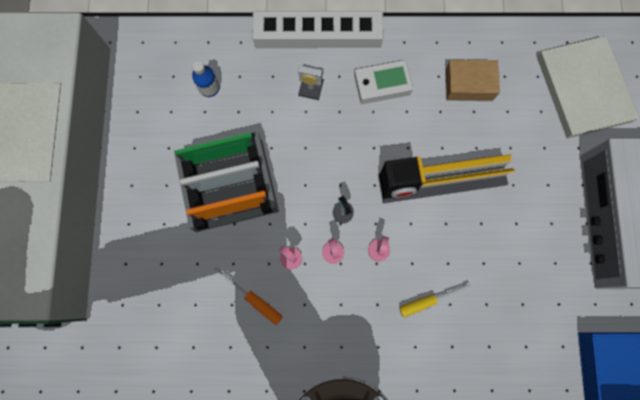

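The scene shows the rack on the right, with the amber strip at about (410,182) nearest the robot. The track is on the left with its hood at (259,205). The black lens post is at (311,190), with three pink look-alikes beside it at (283,175), (321,175) and (355,172). In the top view the amber strip is at (228,206), the lens post at (344,208) and the hood at (402,178), and the open channel runs right to (512,165).

Orange candidates are the strip at (228,206) and the screwdriver handle at (264,307). The strip fits because it is long and sits in the rack. I'll measure it and confirm with a crop.

```bash
cat > h.py <<'E'
import numpy as np,cv2
from scipy.spatial.transform import Rotation as R
def ray(c,px,z):
    px=np.atleast_2d(px).astype(float)
    M=np.array(c["rotation"]); M=M if M.shape==(3,3) else R.from_euler('xyz',M,degrees=True).as_matrix()
    d=(M@np.linalg.inv(c["K"])@np.c_[px,np.ones(len(px))].T).T
    o=np.array(c["origin"]); return o+d*((z-o[2])/d[:,2])[:,None]
def proj(c,P):
    M=np.array(c["rotation"]); M=M if M.shape==(3,3) else R.from_euler('xyz',M,degrees=True).as_matrix()
    q=(np.atleast_2d(P)-c["origin"])@M@np.array(c["K"]).T
    return q[:,:2]/q[:,2:]
def blobs(c,lo,hi,box,amin=40):
    m=cv2.inRange(cv2.cvtColor(c["frame"],cv2.COLOR_RGB2HSV),np.array(lo),np.array(hi))
    k=np.zeros_like(m);x0,y0,x1,y1=box;k[y0:y1,x0:x1]=1;m*=k
    n,l,st,ce=cv2.connectedComponentsWithStats(m)
    return [np.argwhere(l==i)[:,::-1] for i in range(1,n) if st[i,4]>=amin]
def rect(P):
    (cx,cy),(w,h),a=cv2.minAreaRect(P[:,:2].astype(np.float32)*1000)
    if w<h:w,h,a=h,w,a+90
    return np.round([cx,cy,w,h,(a+90)%180-90],1)
E
python3 - <<'E'
from h import *
import pickle
d=pickle.load(open("d.pkl","rb"));c=d["top"]
for nm,lo,hi,box,z in [("orange",(5,150,90),(17,255,255),(170,180,290,230),.112),("green",(50,100,50),(85,255,255),(160,120,290,180),.112),("white",(0,0,150),(180,60,255),(180,160,265,192),.112),("yellow",(18,150,100),(32,255,255),(400,140,530,200),.066)]:
    for b in blobs(c,lo,hi,box):
        print(nm,len(b),b.min(0),b.max(0),rect(ray(c,b,z)))
print(ray(c,[[344,210]],0),ray(c,[[291,258],[334,252],[379,250]],0))
cv2.imwrite("pics/crop0.png",np.hstack([cv2.resize(c["frame"][120:240,165:285,::-1],(400,400)),cv2.resize(c["frame"][140:220,370:530,::-1],(400,400)[:1]+(400,) if 0 else (400,200)).repeat(1,0) if 0 else cv2.copyMakeBorder(cv2.resize(c["frame"][140:220,370:530,::-1],(400,200)),0,200,0,0,0)]))
E
```

```text
orange 1026 [187 191] [265 218] [459.4 227.9 159.5  29.8 -76. ]
green 1244 [175 133] [252 163] [577.  257.3 159.6  38.9 -75.6]
white 317 [180 162] [257 183] [528.7 247.6 159.    8.6 -76.1]
yellow 1004 [417 155] [513 184] [ 547.9 -265.1  202.3   59.6  -88.6]
[[ 0.47293404 -0.00990978  0.        ]] [[ 0.36655519  0.10640008  0.        ]
 [ 0.37960759  0.01271006  0.        ]
 [ 0.38395944 -0.08567362  0.        ]]
```

View pics/crop0.png

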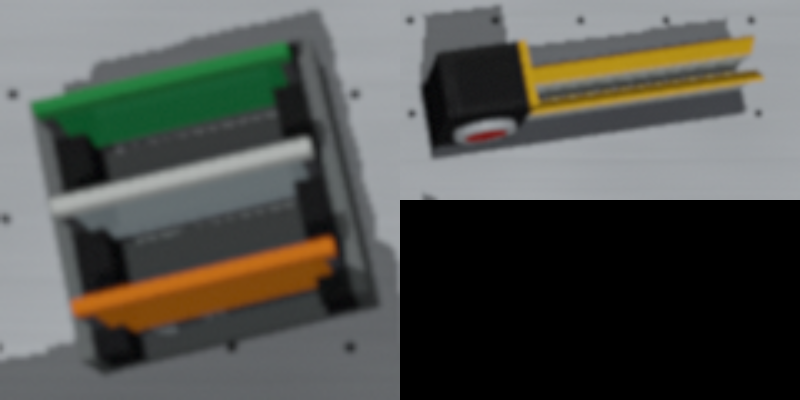

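The crop confirms the target: the orange strip on the rack's robot side is the amber panel. The track's open part lies toward −y, with the hood at the +y end. Next I'll fit the strip and lip edges.

```bash
cat > m.py <<'E'
from h import *
def edge(c,lo,hi,box,z,which,trim=6):
    b=np.vstack(blobs(c,lo,hi,box,20)); us=np.unique(b[:,0])[trim:-trim]
    f=(lambda v:v.min()-.5) if which=="up" else (lambda v:v.max()+.5)
    p=np.array([[u,f(b[b[:,0]==u,1])] for u in us])
    P=ray(c,p,z)[:,:2]*1000
    k=np.polyfit(P[:,1],P[:,0],1)
    for _ in range(2):
        e=np.abs(np.polyval(k,P[:,1])-P[:,0]);P=P[e<2.5*max(e.std(),.3)] ;k=np.polyfit(P[:,1],P[:,0],1)
    return k,P[:,1].min(),P[:,1].max(),len(P)
def report(c):
    O=((5,150,90),(17,255,255),(170,180,290,230));Y=((18,150,90),(32,255,255),(430,140,530,200))
    W=((0,0,150),(180,60,255),(180,160,265,192));G=((50,100,50),(85,255,255),(160,120,290,180))
    for n,(a,z,w) in dict(amber=(O,.112,"up"),white=(W,.112,"up"),green=(G,.112,"up"),far=(Y,.066,"up"),near=(Y,.066,"down")).items():
        k,y0,y1,N=edge(c,*a,z,w); ym=-260 if n in("far","near") else 240
        print(n,"yaw(from y) %.2f"%np.degrees(np.arctan(k[0])),"x at y=%d: %.1f"%(ym,np.polyval(k,ym)),np.round([y0,y1]),N)
E
python3 - <<'E'
from m import *
import pickle
c=pickle.load(open("d.pkl","rb"))["top"];report(c)
for b in blobs(c,(18,150,90),(32,255,255),(400,140,530,200)):
    i=[b[b[:,0].argmin()],b[b[:,0].argmax()]];print(i,ray(c,i,.066))
b=np.vstack(blobs(c,(5,150,90),(17,255,255),(170,180,290,230)))
i=[b[b[:,0].argmin()],b[b[:,0].argmax()]];print(i,ray(c,i,.112))
d=c["frame"][150:205,370:420].max(2)
for row in(160,170,178):print(row,c["frame"][row,372:425:2].max(1))
E
```

```text
amber yaw(from y) -13.78 x at y=240: 471.1 [167. 292.] 43
white yaw(from y) -14.12 x at y=240: 535.0 [183. 313.] 46
green yaw(from y) -14.22 x at y=240: 601.2 [199. 326.] 43
far yaw(from y) -8.23 x at y=-260: 567.1 [-345. -203.] 46
near yaw(from y) -8.54 x at y=-260: 527.5 [-353. -204.] 50
[array([417, 158]), array([513, 170])] [[ 0.57316648 -0.16344886  0.066     ]
 [ 0.54680775 -0.36624361  0.066     ]]
[array([187, 210]), array([265, 192])] [[0.45166972 0.3070307  0.112     ]
 [0.48836937 0.1529745  0.112     ]]
160 [168 168 169 156 102 102  96  81  72  64  57  45  42  35  32  31  30  27
  28  28  28  27  39 147 175 110 102]
170 [168 168 168 126  84  18  11  21  33  34  30  28  28  28  26  27  28  26
  27  25  24  25  24  45 154 185 179]
178 [165 166 165 108  13  10  12  12  28  31  33  30  27  25  27  25  27  27
  27  28  26  28  27  29  69 177 168]
```

```bash
python3 -m creep '[[50,0.7,-1,0,0,0,-3.5],[50,0.7,-1,0,0,0,-3.5],[50,0.7,-1,0,0,0,-3.5],[50,0.7,-1,0,0,0,-3.5],[50,0.7,-1,0,0,0,-3.5],[50,0.7,-1,0,0,0,-3.5],[50,0.7,-1,0,0,0,-3.5],[50,0.7,-1,0,0,0,-3.5]]' 40
```

```text
time_s: 1.37
tcp_pos: [0.2964, 0.4555, 0.2268]
eef_rot: [-180.0, 0.0, -41.5]
contact_force: [1.1, 0.4, -0.9]
gripper_width: 0.0502
gripper_force: 0.0
```

```bash
python3 -m creep '[[50,0.7,-1,0,0,0,-3.5],[50,0.7,-1,0,0,0,-3.5],[50,0.7,-1,0,0,0,-3.5],[50,0.7,-1,0,0,0,-3.5],[50,0.7,-1,0,0,0,-3.5],[50,0.7,-1,0,0,0,-3.5],[50,0.7,-1,0,0,0,-3.5],[50,0.7,-1,0,0,0,-3.5]]'
```

```text
time_s: 2.03
tcp_pos: [0.4364, 0.2555, 0.227]
eef_rot: [-180.0, 0.0, -69.5]
contact_force: [0.5, -0.4, -0.7]
gripper_width: 0.0497
gripper_force: 0.0
```

```bash
python3 -m creep '[[50,0.75,-0.97,0,0,0,-3.2],[50,0.75,-0.97,0,0,0,-3.2],[50,0,0,0,0,0,0],[50,0,0,0,0,0,0]]'
python3 - <<'E'
from m import *
from plant import *
s=r.get_state();print(s['joints'])
c=capture("wrist");cv2.imwrite("pics/w1.png",c["frame"][:,:,::-1])
O=((5,150,90),(17,255,255))
bs=blobs(c,*O,(0,0,640,400))
for b in bs: print(len(b),b.min(0),b.max(0),rect(ray(c,b,.112)))
a=R.from_euler('z',104,degrees=True).as_matrix()
E
```

```text
time_s: 2.37
tcp_pos: [0.4739, 0.207, 0.2266]
eef_rot: [-180.0, -0.0, -75.9]
contact_force: [-0.3, 0.9, -0.0]
gripper_width: 0.0503
gripper_force: 0.0
[ 4.53631651e+01  5.59945710e+00 -1.89917215e+01  1.42019420e-03
 -6.54077829e+01 -3.12680116e+01]
1534 [314 127] [326 270] [474.1 211.9 120.4  10.3 -75.6]
1941 [479 151] [562 212] [323.6 155.6  68.6  20.2  50.9]
66 [317 302] [324 310] [450.3 304.1   8.    6.2 -75.8]
```

View pics/w1.png

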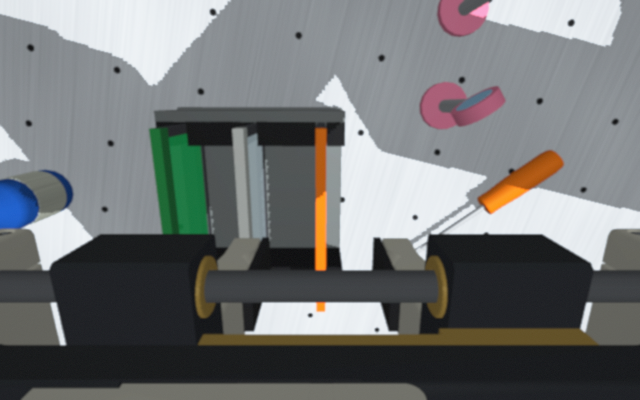

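The wrist picture shows the orange strip at (320,127–310), midway between the fingers at x≈222 and x≈415. The wrist and top fixes agree to about 1 mm, so I'll descend.

```bash
python3 -m creep '[[50,0.04,0,-1,0,0,0],[50,0,0,-1,0,0,0],[50,0,0,-1,0,0,0],[50,0,0,-1,0,0,0],[50,0,0,-0.8,0,0,0],[50,0,0,-0.6,0,0,0],[50,0,0,-0.4,0,0,0],[50,0,0,0,0,0,0]]'
```

```text
time_s: 3.08
tcp_pos: [0.4729, 0.2083, 0.0797]
eef_rot: [179.8, -0.1, -75.7]
contact_force: [-0.8, 0.7, 0.5]
gripper_width: 0.05
gripper_force: 0.0
```

```bash
python3 -m creep '[[0,0,0,0,0,0,0],[0,0,0,0,0,0,0],[0,0,0,0,0,0,0],[0,0,0,0,0,0,0],[0,0,0,0,0,0,0],[0,0,0,0,0,0,0],[0,0,0,0,0,0,0],[0,0,0,0,0,0,0]]' 40
```

```text
time_s: 3.75
tcp_pos: [0.4743, 0.2083, 0.0818]
eef_rot: [-180.0, 0.0, -75.7]
contact_force: [-0.2, 0.2, 1.9]
gripper_width: 0.008
gripper_force: 40.0
```

```bash
python3 -m creep '[[0,0,0,0.3,0,0,0],[0,0,0,0.5,0,0,0],[0,0,0,0.7,0,0,0],[0,0,0,0.8,0,0,0],[0,0,0,0.8,0,0,0],[0,0,0,0.8,0,0,0],[0,0,0,0.8,0,0,0],[0,0,0,0.8,0,0,0]]'
```

```text
time_s: 4.42
tcp_pos: [0.4738, 0.2079, 0.2203]
eef_rot: [180.0, -0.0, -75.7]
contact_force: [-0.3, 0.1, -2.6]
gripper_width: 0.0076
gripper_force: 40.0
```

```bash
python3 -m creep '[[0,0,0,0.4,0,0,0],[0,0,0,0.2,0,0,0],[0,0,0,0,0,0,0],[0,0,0,0,0,0,0]]'
python3 - <<'E'
from m import *
from plant import *
s=r.get_state();print(s['tcp_pos'],s['contact_force'],s['moment'],s['gripper_width'])
a=capture("scene");t=capture("top");w=capture("wrist")
cv2.imwrite("pics/lift.png",np.vstack([a["frame"][100:280,140:500,::-1],w["frame"][100:330,140:500,::-1]]))
for b in blobs(w,(5,150,90),(17,255,255),(300,0,345,400)): print(len(b),b.min(0),b.max(0),rect(ray(w,b,s['tcp_pos'][2]+.031)))
k=[edge(t,(18,150,90),(32,255,255),(430,140,530,200),.066,x) for x in("up","down")]
for q in k:print(np.degrees(np.arctan(q[0][0])),np.polyval(q[0],-260))
# track predictions overlay check
th=np.radians(98.4);u=np.array([np.cos(th),np.sin(th)]);n=np.array([-u[1],u[0]])
o=np.array([.5473,-.260]); 
def at(x,y,z,s0): 
    p=o+u*(x+s0)+n*y; return [*p,z]
for s0 in(.0295,):  # origin offset of track along u from o
    print(np.round(proj(t,[at(-.135,.019,.066,s0),at(-.135,-.019,.066,s0),at(.075,.027,.13,s0),at(.075,-.027,.13,s0),at(.147,-.027,.13,s0),at(.147,.027,.13,s0)]),1))
img=cv2.resize(t["frame"][140:220,370:530,::-1],(800,400));cv2.imwrite("pics/track.png",img)
E
```

```text
time_s: 4.75
tcp_pos: [0.4737, 0.208, 0.2332]
eef_rot: [179.9, -0.0, -75.8]
contact_force: [-0.3, -0.7, -2.1]
gripper_width: 0.0076
gripper_force: 40.0
[0.47373218 0.2080331  0.23316356] [-0.33179794 -0.73130557 -2.14535386] [ 0.03375749 -0.03252837 -0.0611736 ] 0.00759488126773406
2558 [310 148] [332 270] [481.9 175.7  48.4   8.7 -76.2]
636 [311 302] [331 334] [470.6 220.5  15.2   8.3 -75.7]
-8.293754672412637 566.9483181694978
-8.5459013384702 527.7348614891832
[[513.5 171.3]
 [509.6 154.3]
 [422.9 181.6]
 [417.9 155.7]
 [382.4 160.7]
 [387.  186.8]]
```

View pics/lift.png

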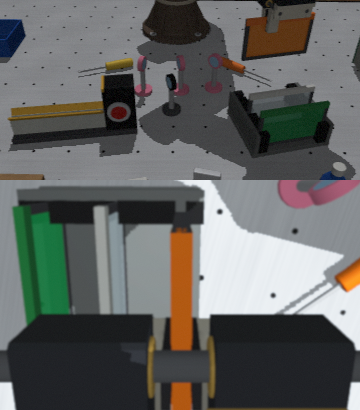

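View pics/track.png

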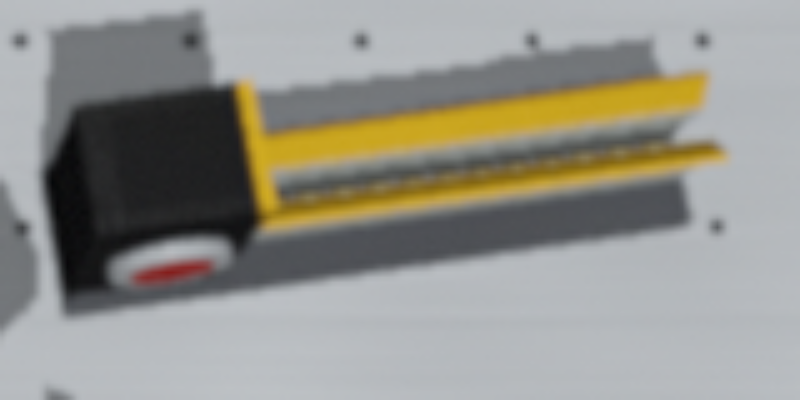

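The track corners read about (515,171) and (511,155), and the hood front edge (420,156). The lift picture shows the panel level in the fingers, clear of the rack, with the other two panels still in place. The transport path passes 50 mm above the lens post.

```bash
python3 -m creep '[[0,0.13,-0.4,0,0,0,-0.24],[0,0.13,-0.8,0,0,0,-0.24],[0,0.13,-0.9,0,0,0,-0.24],[0,0.13,-0.9,0,0,0,-0.24],[0,0.13,-0.9,0,0,0,-0.24],[0,0.13,-0.9,0,0,0,-0.24],[0,0.13,-0.9,0,0,0,-0.24],[0,0.13,-0.9,0,0,0,-0.24]]'
```

```text
time_s: 5.57
tcp_pos: [0.5, 0.0416, 0.2335]
eef_rot: [179.9, -0.0, -77.7]
contact_force: [0.7, 0.2, -2.0]
gripper_width: 0.0077
gripper_force: 40.0
```

```bash
python3 -m creep '[[0,0.13,-0.9,0,0,0,-0.24],[0,0.13,-0.9,0,0,0,-0.24],[0,0.13,-0.9,0,0,0,-0.24],[0,0.13,-0.9,0,0,0,-0.24],[0,0.13,-0.9,0,0,0,-0.24],[0,0.13,-0.9,0,0,0,-0.24],[0,0.13,-0.9,0,0,0,-0.24],[0,0.13,-0.9,0,0,0,-0.24]]'
```

```text
time_s: 6.23
tcp_pos: [0.5258, -0.1384, 0.2334]
eef_rot: [179.9, 0.0, -79.6]
contact_force: [0.3, -0.2, -2.6]
gripper_width: 0.008
gripper_force: 40.0
```

```bash
python3 -m creep '[[0,0.13,-0.9,0,0,0,-0.24],[0,0.13,-0.9,0,0,0,-0.24],[0,0.13,-0.9,0,0,0,-0.24],[0,0.13,-0.9,0,0,0,-0.24],[0,0.13,-0.9,0,0,0,-0.24],[0,0.13,-0.8,0,0,0,-0.24],[0,0.13,-0.5,0,0,0,-0.24],[0,0.1,-0.2,0,0,0,-0.3]]'; python3 -m creep '[[0,0,0,0,0,0,0],[0,0,0,0,0,0,0]]'
python3 - <<'E'
from m import *
from plant import *
s=r.get_state();p=s['tcp_pos'];print(p,s['eef_rot'],s['contact_force'])
w=capture("wrist");t=capture("top")
cv2.imwrite("pics/over.png",w["frame"][:,:,::-1])
for b in blobs(w,(18,150,90),(32,255,255),(0,0,640,400),60): print("yel",b.min(0),b.max(0),rect(ray(w,b,.066)))
for b in blobs(w,(5,150,90),(16,255,255),(280,0,360,400),60): print("amb",b.min(0),b.max(0),rect(ray(w,b,p[2]+.031)))
E
```

```text
time_s: 6.9
tcp_pos: [0.5511, -0.2887, 0.233]
eef_rot: [179.9, 0.0, -81.7]
contact_force: [-0.0, 1.0, -2.1]
gripper_width: 0.0074
gripper_force: 40.0
time_s: 7.07
tcp_pos: [0.5513, -0.2865, 0.2335]
eef_rot: [180.0, 0.0, -81.6]
contact_force: [-1.2, 0.3, -2.8]
gripper_width: 0.0077
gripper_force: 40.0
[ 0.55126622 -0.28654614  0.23350927] [ 1.79956131e+02  3.12133461e-02 -8.15839380e+01] [-1.19098976  0.25586575 -2.79933792]
yel [298  92] [314 238] [ 567.7 -297.1  139.4   14.8  -82.6]
yel [328  93] [343 237] [ 540.4 -301.3  137.4   13.6  -81.5]
yel [288 258] [294 288] [ 568.3 -187.5   33.9    4.8   89.9]
yel [349 258] [353 289] [ 506.7 -196.    35.3    3.6  -75.8]
yel [350 291] [353 316] [ 500.5 -161.7   29.9    3.2  -80.3]
yel [288 294] [292 315] [ 564.6 -151.    25.2    4.2  -82.8]
yel [526 302] [548 334] [ 301.1 -173.4   42.2   22.9  -70.5]
yel [103 330] [495 343] [ 550.2 -113.4  428.6   16.5    8.5]
amb [310 151] [332 270] [ 556.2 -318.6   47.5    8.6  -82. ]
amb [311 302] [331 334] [ 549.6 -273.3   15.3    8.4  -81.5]
```

View pics/over.png

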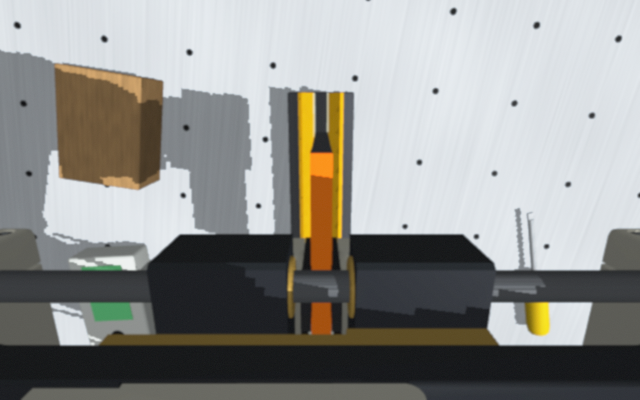

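The panel lines up with the channel: its strip is at (321,155) between the lips at x 298–343. The track centre is about 1 mm further in +x, so I'll shift slightly and lower in stages.

```bash
python3 -m creep '[[0,0.03,0,-0.5,0,0,0],[0,0,0,-0.8,0,0,0],[0,0,0,-0.9,0,0,0],[0,0,0,-0.9,0,0,0],[0,0,0,-0.6,0,0,0],[0,0,0,-0.4,0,0,0],[0,0,0,-0.2,0,0,0],[0,0,0,0,0,0,0]]'
```

```text
time_s: 7.83
tcp_pos: [0.552, -0.2861, 0.126]
eef_rot: [179.9, 0.0, -81.5]
contact_force: [0.3, 0.4, -1.9]
gripper_width: 0.0081
gripper_force: 40.0
```

```bash
python3 -m creep '[[0,0,0,-0.2,0,0,0],[0,0,0,-0.2,0,0,0],[0,0,0,-0.2,0,0,0],[0,0,0,-0.2,0,0,0],[0,0,0,0,0,0,0]]'
```

```text
time_s: 8.25
tcp_pos: [0.5516, -0.2866, 0.1055]
eef_rot: [179.9, 0.0, -81.6]
contact_force: [-0.4, 1.4, -2.1]
gripper_width: 0.0075
gripper_force: 40.0
```

```bash
python3 -m creep '[[0,0,0,-0.2,0,0,0],[0,0,0,-0.2,0,0,0],[0,0,0,-0.2,0,0,0],[0,0,0,-0.2,0,0,0],[0,0,0,-0.05,0,0,0],[0,0,0,0,0,0,0]]'; python3 -m creep '[[0,0,0,-0.05,0,0,0],[0,0,0,0,0,0,0]]'
```

```text
time_s: 8.75
tcp_pos: [0.5518, -0.2867, 0.0846]
eef_rot: [179.9, 0.0, -81.6]
contact_force: [0.7, -0.5, -1.6]
gripper_width: 0.0076
gripper_force: 40.0
time_s: 8.92
tcp_pos: [0.5523, -0.2868, 0.084]
eef_rot: [-180.0, -0.0, -81.6]
contact_force: [-0.2, 0.4, -1.4]
gripper_width: 0.0078
gripper_force: 40.0
```

```bash
python3 -m creep '[[0,0,0,-0.04,0,0,0],[0,0,0,0,0,0,0]]'; python3 -m creep '[[0,0,0,0,0,0,0],[0,0,0,0,0,0,0]]'
```

```text
time_s: 9.08
tcp_pos: [0.5523, -0.2868, 0.0831]
eef_rot: [-180.0, -0.0, -81.6]
contact_force: [0.1, 0.4, -1.2]
gripper_width: 0.0077
gripper_force: 40.0
time_s: 9.25
tcp_pos: [0.5523, -0.2867, 0.0832]
eef_rot: [-180.0, -0.0, -81.6]
contact_force: [0.2, 0.1, -2.3]
gripper_width: 0.0079
gripper_force: 40.0
```

```bash
python3 -m creep '[[0,0,0,-0.04,0,0,0],[0,0,0,0,0,0,0]]'; python3 -m creep '[[0,0,0,-0.04,0,0,0],[0,0,0,0,0,0,0]]'
```

```text
time_s: 9.42
tcp_pos: [0.5522, -0.2867, 0.082]
eef_rot: [180.0, 0.0, -81.6]
contact_force: [-0.0, -0.5, -1.6]
gripper_width: 0.0077
gripper_force: 40.0
time_s: 9.58
tcp_pos: [0.5523, -0.2867, 0.0819]
eef_rot: [-180.0, -0.0, -81.5]
contact_force: [-2.1, 1.4, 4.3]
gripper_width: 0.0079
gripper_force: 40.0
```

On the floor (+4 N). Now I'll slide it along the track.

```bash
python3 -m creep '[[0,-0.03,0.2,0.02,0,0,0],[0,-0.044,0.3,0,0,0,0],[0,-0.044,0.3,0,0,0,0],[0,-0.044,0.3,0,0,0,0],[0,-0.044,0.3,0,0,0,0],[0,-0.03,0.2,0,0,0,0]]'
```

```text
time_s: 10.08
tcp_pos: [0.5464, -0.2457, 0.0818]
eef_rot: [-180.0, -0.0, -81.5]
contact_force: [0.5, -3.1, 1.4]
gripper_width: 0.0077
gripper_force: 40.0
```

```bash
python3 -m creep '[[0,-0.03,0.2,0,0,0,0],[0,-0.044,0.3,0,0,0,0],[0,-0.044,0.3,0,0,0,0],[0,-0.044,0.3,0,0,0,0],[0,-0.03,0.2,0,0,0,0],[0,-0.015,0.1,0,0,0,0],[0,0,0,0,0,0,0]]'
```

```text
time_s: 10.67
tcp_pos: [0.5412, -0.2108, 0.0818]
eef_rot: [-180.0, 0.0, -81.5]
contact_force: [-0.1, 2.5, 8.1]
gripper_width: 0.008
gripper_force: 40.0
```

```bash
python3 -m creep '[[0,-0.015,0.1,0,0,0,0],[0,0,0,0,0,0,0]]'; python3 -m creep '[[0,-0.008,0.05,0,0,0,0],[0,0,0,0,0,0,0]]';python3 -m creep '[[0,-0.008,0.05,0,0,0,0],[0,0,0,0,0,0,0]]'
```

```text
time_s: 10.83
tcp_pos: [0.541, -0.2089, 0.0818]
eef_rot: [-180.0, 0.0, -81.5]
contact_force: [0.4, 0.4, 6.3]
gripper_width: 0.008
gripper_force: 40.0
time_s: 11.0
tcp_pos: [0.5409, -0.2081, 0.0818]
eef_rot: [-180.0, -0.0, -81.6]
contact_force: [0.9, -0.9, 5.2]
gripper_width: 0.0077
gripper_force: 40.0
time_s: 11.17
tcp_pos: [0.5407, -0.207, 0.0818]
eef_rot: [-180.0, -0.0, -81.6]
contact_force: [0.9, -3.5, 5.5]
gripper_width: 0.008
gripper_force: 40.0
```

```bash
python3 -m creep '[[0,-0.008,0.05,0,0,0,0],[0,0,0,0,0,0,0]]'; python3 -m creep '[[0,-0.008,0.05,0,0,0,0],[0,0,0,0,0,0,0]]'
```

```text
time_s: 11.33
tcp_pos: [0.5405, -0.2058, 0.0818]
eef_rot: [-180.0, -0.0, -81.6]
contact_force: [1.1, -3.7, 5.4]
gripper_width: 0.008
gripper_force: 40.0
time_s: 11.5
tcp_pos: [0.5403, -0.2046, 0.0818]
eef_rot: [-180.0, -0.0, -81.6]
contact_force: [1.3, -4.6, 4.8]
gripper_width: 0.0077
gripper_force: 40.0
```

```bash
python3 -m creep '[[0,-0.008,0.05,0,0,0,0],[0,0,0,0,0,0,0]]'; python3 -m creep '[[0,-0.008,0.05,0,0,0,0],[0,0,0,0,0,0,0]]'
```

```text
time_s: 11.67
tcp_pos: [0.5403, -0.2046, 0.0818]
eef_rot: [-180.0, -0.1, -81.6]
contact_force: [1.9, -13.1, 3.3]
gripper_width: 0.0077
gripper_force: 40.0
time_s: 11.83
tcp_pos: [0.5403, -0.2045, 0.082]
eef_rot: [-180.0, -0.2, -81.5]
contact_force: [3.0, -20.8, 1.0]
gripper_width: 0.0079
gripper_force: 40.0
```

It hit the end stop after 83 mm of travel, against 84 expected, with 21 N of resistance. I'll ease off the push, open, and rise.

```bash
python3 -m creep '[[0,0.008,-0.06,0,0,0,0],[0,0,0,0,0,0,0],[30,0,0,0,0,0,0],[30,0,0,0,0,0,0],[30,0,0,0,0,0,0],[30,0,0,0,0,0,0],[30,0,0,0,0,0,0],[30,0,0,0,0,0,0]]'; python3 -m creep '[[30,0,0,0.3,0,0,0],[30,0,0,0.6,0,0,0],[30,0,0,0.9,0,0,0],[30,0,0,1,0,0,0],[30,0,0,1,0,0,0],[30,0,0,1,0,0,0],[30,0,0,0.5,0,0,0],[30,0,0,0,0,0,0]]'
```

```text
time_s: 12.5
tcp_pos: [0.5396, -0.203, 0.0813]
eef_rot: [180.0, 0.0, -81.5]
contact_force: [0.1, 0.0, 0.0]
gripper_width: 0.03
gripper_force: 0.0
time_s: 13.17
tcp_pos: [0.5415, -0.2036, 0.2185]
eef_rot: [-179.7, -0.1, -81.5]
contact_force: [0.6, -0.3, 0.1]
gripper_width: 0.0298
gripper_force: 0.0
```

```bash
python3 -m creep '[[30,-0.3,-1,0.3,0,0,0],[30,-0.3,-1,0.3,0,0,0],[30,-0.3,-1,0.3,0,0,0],[30,-0.3,-1,0.3,0,0,0],[30,-0.3,-1,0,0,0,0],[30,-0.3,-1,0,0,0,0],[30,-0.3,-1,0,0,0,0],[30,0,0,0,0,0,0]]'
python3 - <<'E'
from m import *
from plant import *
a=capture("scene");t=capture("top")
cv2.imwrite("pics/end.png",np.hstack([cv2.resize(a["frame"][140:270,130:330,::-1],(400,260)),cv2.resize(t["frame"][130:230,370:530,::-1],(400,250)).copy() if 0 else cv2.resize(t["frame"][125:229,370:530,::-1],(400,260))]))
b=np.vstack(blobs(t,(5,150,90),(16,255,255),(400,140,530,200),20));print(b.min(0),b.max(0),rect(ray(t,b,.112)))
th=np.radians(98.4);u=np.array([np.cos(th),np.sin(th)]);o=np.array([.5473,-.260])
for s0 in(.024,.028):print(proj(t,[[*(o+u*(s0-.025)),.112],[*(o+u*(s0+.075)),.112]]))
E
```

```text
time_s: 13.83
tcp_pos: [0.4856, -0.3812, 0.2434]
eef_rot: [179.9, 0.0, -81.7]
contact_force: [0.3, 0.2, 0.9]
gripper_width: 0.0298
gripper_force: 0.0
[424 162] [465 178] [ 534.7 -210.1   86.7   25.3  -81.7]
[[469.77029154 163.64842335]
 [421.33481862 170.59031598]]
[[467.83888343 163.92523758]
 [419.39086688 170.86892799]]
```

View pics/end.png

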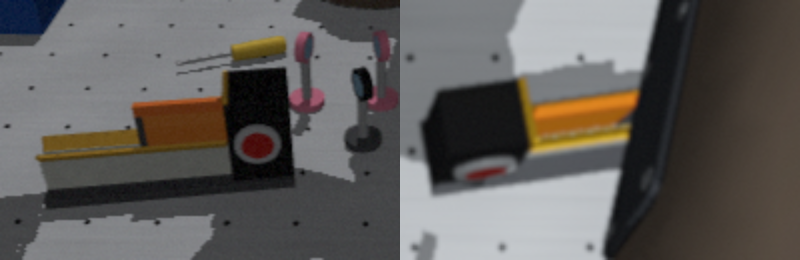

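The panel stands upright and level under the hood, with its trailing edge at scene (197,191) and the lens post still standing. I'll do a numeric check before handing in.

Run:
```python
from m import *
from plant import *
a=capture("scene")
P=ray(a,[[197.5,191.5]],.112)[0]
th=np.radians(98.4);u=np.array([np.cos(th),np.sin(th)]);o=np.array([.5473,-.260])
print("trailing end at track x (exp -25):",((P[:2]-o)@u-.026)*1000,P)
for t in("lens_post","green_panel","clear_panel"):print(t,[(round(x["conf"],2),np.round(x["bbox"])) for x in search_frame(a,t)[:3]])
```

```text
trailing end at track x (exp -25): -19.557779682441993 [ 0.54607222 -0.25366922  0.112     ]
lens_post [(0.73, array([307., 176., 324., 217.])), (0.7, array([317., 155., 327., 196.])), (0.59, array([274., 159., 291., 196.]))]
green_panel [(0.7, array([396., 199., 471., 244.]))]
clear_panel [(0.88, array([387., 185., 457., 216.]))]
```

```bash
python3 -c "
from plant import *
print(close_job())"
```

```text
the job is handed in; nothing more can be done
None
```

The amber panel is home under the hood against the end stop and standing upright; the lens post and the other two panels are where they were, and I handed the job in at about 14 s.

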